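# Lock the die holder with the hex key

### The arm

A 6-joint arm with a two-finger parallel gripper is mounted at the origin on a cart in front of the work surface, level with it; the furniture and walls round the work are solid. World frame = base frame: x ahead of the robot, y to its left, z up, the work surface at z = 0. Lengths are in m, angles in rad, forces in N, time in s.
With the tool pointing down it reaches from about 0.3 to 0.775 m from the base axis. Payload 14.6 kg.
Tool frame: the origin (TCP) lies midway between the tips of the shut fingers; the grasp point (between the pads) lies 19 mm behind it (ctrl.grip_depth is the z of the grasp point in the tool frame, in m); z points along the fingers, y is the line along which they close (so a half turn about z gives the same grasp; the last joint's range is limited). The gripper opens to 94 mm and grips with 3 to 60 N. Pads are 16 mm wide; open, the fingers measure 119 mm over their backs; the gripper's body (75 mm by 177 mm) begins 78 mm behind the grasp point.
Start: joints at [1.074, 0.3, 1.521, -0, 1.321, -0.067], TCP at [0.229, 0.5, 0.205] pointing down, gripper open.
Joint ranges: [-3.03, 3.03], [-0.79, 2.21], [0.23, 2.52], [-1.04, 4.18], [0, 3.07], [-2.55, 2.55]. Speed limits (rad/s): [2.22, 2.22, 2.57, 3.14, 3.14, 3.14].

### API

Orientations are given as [roll, pitch, yaw] about the fixed x, y, z axes, in that order (R = Rz(yaw) Ry(pitch) Rx(roll)).
In Python, from station import ctrl gives the robot as it stands. The module is installed in compiled form; this text tells all that it offers.
- The arm moves only by the tool carry_out, never from a script. Its argument "commands" is a list of rows, each a list of 3 entries, a list of its own where there are three numbers: the closure, from 0 (fully open) to 1 (shut), then the shift along the tool's x, y, z in mm, then the turn, a rotation vector about the tool's x, y, z in rad. In form: [[gripper, [tx, ty, tz], [wx, wy, wz]], ...]. A call has 1 to 10 rows; each row shifts and turns the commanded pose from where the row before left it, along the tool's axes as they then stand; what a row does not reach is not made up. A row lasts 1/8 s, in which the tool goes at most 62.5 mm and 10.7 degrees, less where a joint would pass 70% of its speed; a pose out of reach is approached as far as the arm can. A call with a gripper value outside its range is refused whole. The fingers move at their own pace and stop on an object; "squeeze" is the grip in N (left out, the last holds). Time passes only in rows, so rows that do not move let the fingers close. It gives the time, the measured TCP pose, the force, the opening and the grip force at its end, in the units of the state.
- ctrl.get_obs(): the state, without advancing time (a new reading comes with each control period).
- ctrl.camera(name): name is "scene" or "top" or "wrist"; returns a dict with "img" (420x560x3 uint8, blue, green, red), "camera_matrix" (3x3 intrinsics, pixels), "rvec" (rotation vector, rad) and "tvec" (3), from world to camera coordinates, as OpenCV has them. Camera axes: x right, y down, z forward; pixel columns grow to the right and rows downward; lengths in m; the calibration is good to about 2 mm. A picture is of the moment at which its call begins. There is no depth.
- ctrl.hand_in(): hands the job in; it is judged then, once.
Trained networks look in the newest picture that a camera, given by its name, has taken for a name from the list of things; names that differ only in an ending like _2 or _b are one class to them, and where a whole thing is asked for, a point or a joint stands for the part that bears it (a point fixed in the world has none). Each returns a list of dicts, best first, with "score" (0 to 1); they miss things now and then, are a little off and sometimes report something else, mostly with a low value. They report only what shows in the picture. A call takes as long as a camera call.
- ctrl.outline_of(thing, camera): "region" (420x560 bool, what is visible of it).
- ctrl.place_of(thing, camera): "at" ([x, y, z] in m, in world coordinates, good to about 4 mm: a listed point, or the origin of a listed thing).
The state is a dict: "time_s": time; "qpos": joint angles; "joint_vel": joint speeds; "tau": joint torques, N m; "ee_pos": TCP position; "eef_rot": TCP orientation; "force": force on the tool from outside, world axes, zero at the start; "moment": the same for the moment, N m; "grip_width": finger opening in m; "grip_force": force on a finger pad.
Only numpy, scipy, OpenCV 4.12 (cv2) and the standard library are available. Lean on these libraries where they do the work, as an engineer would, in place of code of your own. Each camera call takes 0.05 s, during which the arm holds its last target. There are 200 camera calls.

### The job

Take the larger of the two T-handled hex keys out of the wooden stand, lower it gently into the deep bore of the die holder and, pressing only lightly, turn it until it drops fully into the hidden hexagon socket of the lock screw. Then turn the screw clockwise (seen from above) until it comes up against its stop, so that the jaw closes on the die, and leave the key standing in the screw. Leave the smaller key and the other things on the table where they are.

Things in the scene. Friction and masses are not known exactly. Their poses are not given: they have to be found in the camera images.
- large_key_grip (a point): Centre of the larger hex key's handle: a level grey bar 100 mm long (frame's x), 20 mm thick (y), 26 mm tall, flat-sided, to pinch from above. z points up. Below it a round collar 34 mm wide (13 to 19 mm below this point), a ferrule 23 mm wide (to 41 mm below), then the steel hexagon shaft, 19 mm across flats (21.9 over corners), to the tip 79 mm below. The key is rigid and loose, about 0.25 kg.
- large_key_tip (a point): Centre of the flat lower end of the larger key's hexagon shaft, 79 mm below the handle's centre; same axes. The key hangs by its collar in either of the stand's two holes, its tip 10 mm above the table, so it must be lifted 65 mm to come out. A flat of the hexagon faces along x and every 60 degrees from there.
- small_key_grip (a point): Centre of the handle of the smaller hex key (bar 66 x 14 x 18 mm, shaft 10 mm across flats), which hangs in the other hole of the stand, 90 mm from the larger one. Not needed; leave it in place.
- stand: Wooden stand, fixed, 64 x 160 x 70 mm, with two vertical square holes 25 mm wide, 45 mm either side of the middle along its y axis. Origin at the centre of its underside.
- holder: Steel die holder, fixed. Origin on the table under the bore's axis. A base plate 150 x 90 mm on short feet carries a block (60 x 64 mm, top 56 mm above the table) with the vertical bore, and on its +x side a die and a sliding jaw (top 45 mm above the table). Until the key's tip is in the socket it must not press or push on the holder with over 30 N, nor, half-way in, be wedged with over 70 N.
- bore_mouth (a point): Centre of the mouth of the round bore in the block's top, 56 mm above the table; bore 23.2 mm wide, chamfered 3 mm, so the key's hexagon enters it at any angle. 20 mm down, on the axis, is the rim of the lock screw's hexagon socket: 19.5 mm across flats, 14 mm deep. Its angle is unknown and differs every time. The key rests on the rim until turned to within about 3 degrees of a match (every 60).
- lock_screw (a joint): How far the lock screw has been turned clockwise seen from above, rad. Starts loose at 0 to 0.15; hard stop (locked, jaw closed) at 1.05. It stays where it is left and takes about 0.2 N m to turn, so a light press on its rim does not turn it. The value does not tell how the hexagon lies.
- large_key: The larger hex key as a whole; origin at its tip, as point large_key_tip.
- thread_cream: Cream thread spool, standing, 34 x 57 x 55 mm. Leave alone. Origin at the centre of its underside.
- thread_navy: Navy thread spool, standing, 34 x 57 x 62 mm. Leave alone. Origin at the centre of its underside.
- tape_measure: Round tape measure lying flat, 52 x 66 x 17 mm. Leave alone. Origin at the centre of its underside.
- chalk: Flat piece of tailor's chalk, 51 x 54 x 8 mm. Leave alone. Origin at the centre of its underside.
- die_ring: Small grooved metal die ring lying flat, 39 mm wide, 12 mm high. Leave alone. Origin at the centre of its underside.

How it is judged:
On the way:
1. the larger key has dropped into the hexagon socket (tip at least 30 mm below the bore's mouth) (z of large_key_tip in the frame of bore_mouth below -0.03 m and horizontal distance between large_key_tip and bore_mouth below 0.004 m and angle between large_key_grip's own z axis and vertical below 0.12 rad), for 0.2 s.
At the end, for the whole second after the job is handed in: The larger key stands released and at rest in the lock screw, its tip at least 30 mm below the bore's mouth and within 4 mm of its axis, upright within 0.12 rad, and the lock screw is turned to within 0.12 rad of its stop (above 0.93 rad) (all of step 1 and value of joint lock_screw above 0.93 rad and linear speed of large_key below 0.02 m/s and angular speed of large_key below 0.2 rad/s); the robot touches nothing.
It fails at once if the key presses or pushes on the holder with more than 30 N while its tip is not yet in the socket, or is wedged half-way into it with more than 70 N ((z of large_key_tip in the frame of bore_mouth above -0.0215 m and contact force between large_key and holder above 30 N) or (z of large_key_tip in the frame of bore_mouth above -0.028 m and contact force between large_key and holder above 70 N)).
It fails at once if the smaller key is moved more than 30 mm from its place (distance of small_key_grip from where it was at the start of the episode above 0.03 m).
It fails at once if one of the thread spools, the tape measure, the chalk or the die ring is moved more than 30 mm (distance of any of thread_cream, thread_navy, tape_measure, chalk, die_ring from where it was at the start of the episode above 0.03 m).
It also fails if it takes over 72 s, if anything falls off the work surface, if the arm or the gripper's body presses on something with over 40 N, if the wrist force passes 120 N, or if a joint passes its speed limit or range.

## Working session

There is one attempt and no reset: what is moved stays moved. The work goes in short steps, Python scripts to look and compute and a tool call to move; the robot and the scene stay as the last step left them, time stands still between calls to the robot, and variables do not carry over. Pictures are saved under pics/ and viewed, at most 10 in all, crops included, and the job is handed in when it is done.

Besides the shell and the picture viewer there is one more tool, called after ">>>" as name(argument=value, ...) on one line, values as JSON. carry_out: Moves the arm, as the interface text tells. Its arguments: {"type":"object","properties":{"commands":{"type":"array","items":{"type":"array"}},"squeeze":{"type":"number"}},"required":["commands"]}

```bash
mkdir -p pics; python3 - <<'E'
from station import ctrl
import cv2,numpy as np
o=ctrl.get_obs();print(o['time_s'],o['ee_pos'],o['eef_rot'],o['grip_width'],ctrl.grip_depth)
ims=[]
for c in ['scene','top']:
    d=ctrl.camera(c);ims.append(d['img'])
    for t in ['large_key_grip','large_key_tip','small_key_grip','stand','holder','bore_mouth','thread_cream','thread_navy','tape_measure']:
        r=ctrl.place_of(t,c);print(c,t,[(np.round(x['at'],4).tolist(),round(x['score'],2)) for x in r[:2]])
    cv2.imwrite(f'pics/{c}0.png',d['img'])
E
```

```text
0.0 [0.22902117 0.49975683 0.20489052] [-3.14043768e+00 -7.98834084e-05  2.71184669e+00] 0.09372839699485894 -0.0188
scene large_key_grip [([0.6272, 0.3114, 0.0852], 0.82), ([0.7594, 0.0478, 0.0052], 0.44)]
scene large_key_tip []
scene small_key_grip [([0.5472, 0.3471, 0.0872], 0.63)]
scene stand [([0.5816, 0.3295, 0.0003], 0.69)]
scene holder [([0.4752, -0.0006, -0.0007], 0.79)]
scene bore_mouth [([0.4733, -0.0009, 0.0544], 0.78), ([0.6273, 0.3083, 0.0873], 0.43)]
scene thread_cream [([0.7407, 0.125, 0.0046], 0.5)]
scene thread_navy [([0.759, 0.0507, 0.0057], 0.65)]
scene tape_measure [([0.3923, -0.1689, 0.0015], 0.68), ([0.6627, -0.0013, 0.0047], 0.52)]
top large_key_grip [([0.628, 0.3112, 0.089], 0.86)]
top large_key_tip []
top small_key_grip [([0.5404, 0.3519, 0.0849], 0.49)]
top stand [([0.5768, 0.3304, 0.0026], 0.6)]
top holder [([0.4693, -0.005, -0.001], 0.62)]
top bore_mouth []
top thread_cream [([0.7444, 0.1261, 0.0079], 0.59)]
top thread_navy [([0.7559, 0.0505, 0.0035], 0.69)]
top tape_measure [([0.3941, -0.1723, 0.001], 0.61), ([0.7584, 0.0483, 0.0076], 0.41)]
```

View pics/scene0.png

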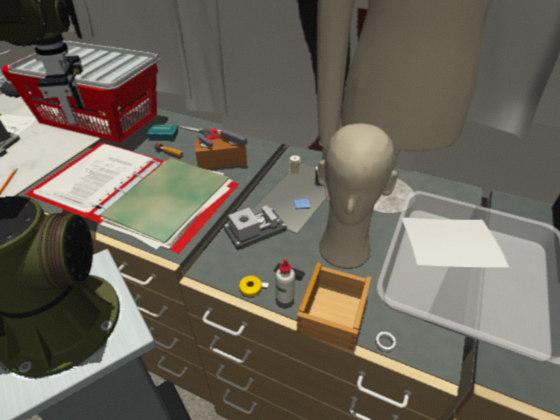

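View pics/top0.png

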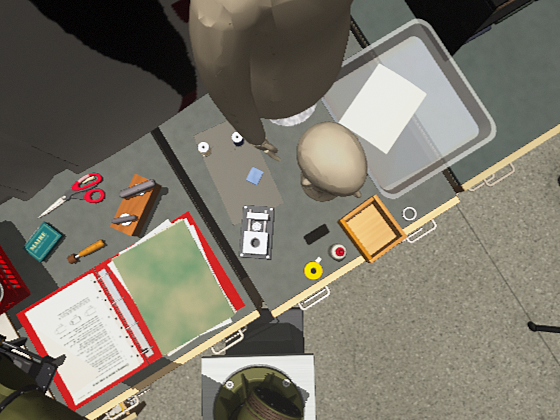

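The scene view shows the stand at about (220,150) and the holder at about (255,222). In the top view the large key's handle runs from (121,197) to (160,180), and the bore is near (257,242). Both agree with the networks, so I'll move above the key.

>>> carry_out(commands=[[0,[-44,0,0],[0,0,0]],[0,[-44,-1,0],[0,0,0]],[0,[-44,-1,0],[0,0,0]],[0,[-44,-1,0],[0,0,0]],[0,[-44,-1,0],[0,0,0]],[0,[-44,-1,0],[0,0,0]],[0,[-44,-1,0],[0,0,0]],[0,[-44,0,0],[0,0,0]],[0,[-44,0,0],[0,0,0]],[0,[-44,0,0],[0,0,0]]])

```text
time_s: 2.25
ee_pos: [0.6279, 0.3104, 0.2054]
eef_rot: [3.142, -0.0, 2.712]
force: [-0.6, 0.6, -0.1]
grip_width: 0.0935
grip_force: 0.0
```

>>> carry_out(commands=[[0.3,[0,0,0],[0,0,0.15]],[0.3,[0,0,0],[0,0,0.15]],[0.3,[0,0,0],[0,0,0.15]],[0.3,[0,0,0],[0,0,0.15]],[0.3,[0,0,0],[0,0,0.1]],[0.3,[0,0,0],[0,0,0]],[0.3,[0,0,0],[0,0,0]]])

```text
time_s: 3.12
ee_pos: [0.6267, 0.3112, 0.2053]
eef_rot: [-3.141, -0.0, 2.014]
force: [-0.1, 0.2, -0.7]
grip_width: 0.0659
grip_force: 0.0
```

```bash
cat > h.py <<'E'
from station import ctrl
import cv2,numpy as np
from scipy.spatial.transform import Rotation as Ro
def ray(d,px,z):
    K=d['camera_matrix'];R=cv2.Rodrigues(np.array(d['rvec'],float))[0];t=np.array(d['tvec']).ravel()
    c=-R.T@t;v=R.T@np.linalg.inv(K)@np.array([px[0],px[1],1.])
    return c+v*(z-c[2])/v[2]
def obs():
    o=ctrl.get_obs();print('t',round(o['time_s'],2),'pos',np.round(o['ee_pos'],4),'rot',np.round(o['eef_rot'],4),'q',np.round(o['qpos'],3),'F',np.round(o['force'],2),'w',round(o['grip_width'],4),o['grip_force']);return o
def angle(thing,cam,d,z,save=None):
    r=ctrl.outline_of(thing,cam)
    if not r: return print('none')
    m=r[0]['region'].astype(np.uint8)
    c=max(cv2.findContours(m,0,2)[0],key=cv2.contourArea)
    (u,s,a)=cv2.minAreaRect(c);b=cv2.boxPoints((u,s,a))
    P=np.array([ray(d,p,z)[:2] for p in b]);e=[P[1]-P[0],P[2]-P[1]];e=max(e,key=np.linalg.norm)
    print(thing,cam,r[0]['score'],'px',u,s,'centre',P.mean(0),'L',np.linalg.norm(e),'ang',np.degrees(np.arctan2(e[1],e[0]))%180)
    return m
E
python3 - <<'E'
from h import *
o=obs()
d=ctrl.camera('wrist')
for t in ['large_key_grip','small_key_grip','stand']:
    print(t,[(np.round(x['at'],4),round(x['score'],2)) for x in ctrl.place_of(t,'wrist')[:2]])
m=angle('large_key_grip','wrist',d,.1)
im=d['img'].copy()
if m is not None: cv2.drawContours(im,cv2.findContours(m,0,2)[0],-1,(0,0,255),1)
cv2.imwrite('pics/w1.png',im)
E
```

```text
t 3.12 pos [0.6267 0.3112 0.2053] rot [-3.1415 -0.      2.0141] q [ 0.409  0.651  1.014 -0.     1.477 -0.035] F [-0.13  0.22 -0.68] w 0.0659 0.0
large_key_grip [(array([0.6232, 0.3097, 0.0882]), 0.88)]
small_key_grip [(array([0.5459, 0.3492, 0.081 ]), 0.76)]
stand [(array([0.5829, 0.3306, 0.0056]), 0.9), (array([0.547 , 0.3494, 0.0837]), 0.27)]
large_key_grip wrist 0.69 px (279.5, 203.5) (105.0, 33.0) centre [0.62276011 0.30981238] L 0.09938134029741894 ang 115.99495103530542
```

View pics/w1.png

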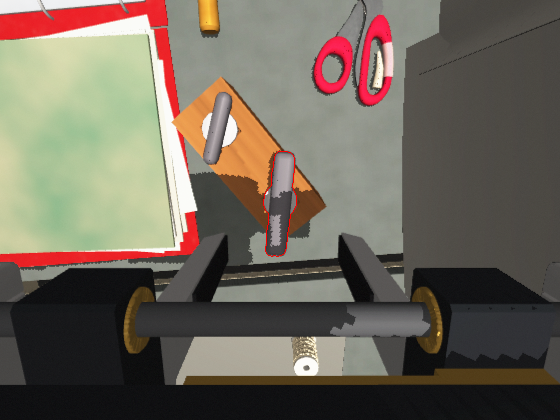

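The wrist view shows the large handle from (285,155) to (276,253), with the round collar widening the outline, so I'll get the angle from the end points of the bar itself.

```bash
python3 - <<'E'
from h import *
d=ctrl.camera('wrist')
a=ray(d,(285,156),.1);b=ray(d,(275.5,252),.1)
print(a,b,(a+b)/2,np.linalg.norm(a-b),np.degrees(np.arctan2(*(a-b)[1::-1])))
m=ctrl.outline_of('large_key_grip','wrist')[0]['region']
ys=[y for y in range(158,248) if m[y].any() and np.ptp(np.nonzero(m[y])[0])<23]
cs=[(np.nonzero(m[y])[0].mean(),y) for y in ys]
P=np.array([ray(d,c,.1)[:2] for c in cs]);l=cv2.fitLine(P.astype(np.float32),cv2.DIST_HUBER,0,.001,.001).ravel();print(len(ys),l,np.degrees(np.arctan2(l[1],l[0])))
E
```

```text
[0.60790552 0.35290569 0.1       ] [0.63874347 0.26689957 0.1       ] [0.6233245  0.30990263 0.1       ] 0.09136756457988965 109.72556711416972
64 [ 0.34291044 -0.9393681   0.6174628   0.32453144] -69.9457
```

>>> carry_out(commands=[[0.3,[0,-3,0],[0,0,0.094]],[0.3,[0,0,20],[0,0,0]],[0.3,[0,0,25],[0,0,0]],[0.3,[0,0,25],[0,0,0]],[0.3,[0,0,25],[0,0,0]],[0.3,[0,0,20],[0,0,0]],[0.3,[0,0,12],[0,0,0]],[0.3,[0,0,0],[0,0,0]],[0.3,[0,0,0],[0,0,0]]])

```text
time_s: 4.6
ee_pos: [0.6244, 0.3101, 0.0795]
eef_rot: [3.14, -0.0, 1.918]
force: [0.4, 0.1, 0.3]
grip_width: 0.066
grip_force: 0.0
```

>>> carry_out(commands=[[1,[0,0,0],[0,0,0]],[1,[0,0,0],[0,0,0]],[1,[0,0,0],[0,0,0]],[1,[0,0,0],[0,0,0]],[1,[0,0,0],[0,0,0]],[1,[0,0,0],[0,0,0]],[1,[0,0,0],[0,0,0]],[1,[0,0,0],[0,0,0]]], squeeze=40)

```text
time_s: 5.6
ee_pos: [0.624, 0.3099, 0.0784]
eef_rot: [3.142, -0.0, 1.918]
force: [1.2, 0.0, 0.2]
grip_width: 0.0196
grip_force: 40.0
```

>>> carry_out(commands=[[1,[0,0,-6],[0,0,0]],[1,[0,0,-12],[0,0,0]],[1,[0,0,-15],[0,0,0]],[1,[0,0,-15],[0,0,0]],[1,[0,0,-15],[0,0,0]],[1,[0,0,-15],[0,0,0]],[1,[0,0,-15],[0,0,0]],[1,[0,0,-12],[0,0,0]],[1,[0,0,-5],[0,0,0]],[1,[0,0,0],[0,0,0]]])

```text
time_s: 6.85
ee_pos: [0.6239, 0.3099, 0.1885]
eef_rot: [3.142, -0.0, 1.918]
force: [0.4, -0.8, -1.9]
grip_width: 0.0197
grip_force: 40.0
```

```bash
python3 - <<'E'
from h import *
o=obs()
for c in ['scene','top','wrist']:
    d=ctrl.camera(c)
    for t in ['large_key_grip','large_key_tip','bore_mouth','holder','small_key_grip']:
        print(c,t,[(np.round(x['at'],4),round(x['score'],2)) for x in ctrl.place_of(t,c)[:1]])
    if c=='top':
        im=d['img'][130:330,180:380]
        r=ctrl.outline_of('holder','top')[0]['region']; 
        ct=max(cv2.findContours(r.astype(np.uint8),0,2)[0],key=cv2.contourArea)
        P=[ray(d,p,.03)[:2] for p in cv2.boxPoints(cv2.minAreaRect(ct))];print(np.round(P,3))
        cv2.imwrite('pics/t2.png',cv2.resize(im,(600,600),interpolation=cv2.INTER_CUBIC))
        for px in [(330,190),(303,190),(365,160)]: print(px,ray(d,px,0),ray(d,px,.25))
E
```

```text
t 6.85 pos [0.6239 0.3099 0.1885] rot [ 3.1416 -0.      1.9178] q [0.408 0.652 1.05  0.    1.439 0.061] F [ 0.41 -0.78 -1.89] w 0.0197 39.99920189380646
scene large_key_grip [(array([0.6284, 0.3081, 0.1944]), 0.56)]
scene large_key_tip [(array([0.6245, 0.3067, 0.1158]), 0.58)]
scene bore_mouth [(array([4.722e-01, 3.000e-04, 5.360e-02]), 0.57)]
scene holder [(array([ 0.4731, -0.0019, -0.0006]), 0.71)]
scene small_key_grip [(array([0.5451, 0.3486, 0.0857]), 0.7)]
top large_key_grip [(array([0.6245, 0.312 , 0.2028]), 0.73)]
top large_key_tip [(array([0.6244, 0.308 , 0.1179]), 0.68)]
top bore_mouth [(array([ 0.4723, -0.0055,  0.0571]), 0.59)]
top holder [(array([ 0.4668, -0.0015,  0.0007]), 0.67)]
top small_key_grip []
[[ 0.429  0.045]
 [ 0.581  0.029]
 [ 0.571 -0.064]
 [ 0.419 -0.048]]
(330, 190) [ 0.61489212 -0.22445074  0.        ] [ 0.58616376 -0.19253613  0.25      ]
(303, 190) [ 0.61701443 -0.14594241  0.        ] [ 0.5878852  -0.12885732  0.25      ]
(365, 160) [ 0.70032622 -0.33010506  0.        ] [ 0.65546013 -0.27823329  0.25      ]
wrist large_key_grip [(array([0.6235, 0.3083, 0.1964]), 0.87)]
wrist large_key_tip []
wrist bore_mouth []
wrist holder [(array([ 0.4662, -0.0016, -0.0025]), 0.85)]
wrist small_key_grip [(array([0.5467, 0.3478, 0.0829]), 0.72)]
```

View pics/t2.png

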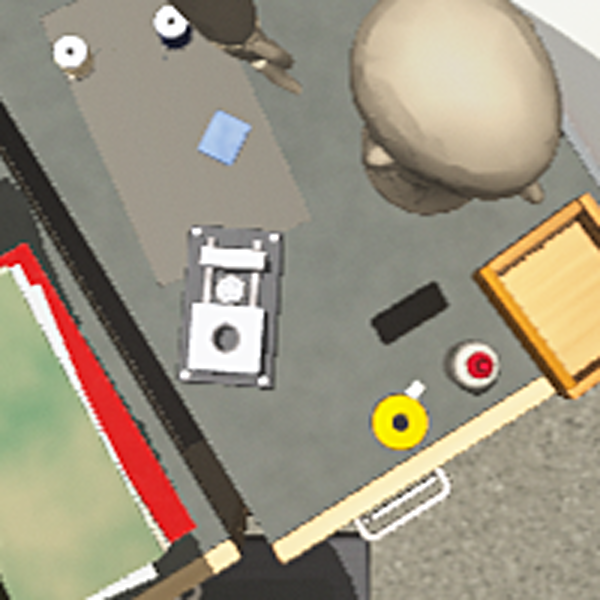

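The top crop shows the bore at about (226,337) in the crop, i.e. (255.3,242.3) in the full picture. The head is clear to the right. I'll carry the key above the bore now.

>>> carry_out(commands=[[1,[-15,-15,0],[0,0,0]],[1,[-28,-29,0],[0,0,0]],[1,[-28,-29,0],[0,0,0]],[1,[-28,-29,0],[0,0,0]],[1,[-28,-29,0],[0,0,0]],[1,[-28,-29,0],[0,0,0]],[1,[-28,-29,0],[0,0,0]],[1,[-28,-29,0],[0,0,0]],[1,[-20,-20,0],[0,0,0]],[1,[-11,-12,0],[0,0,0]]])

```text
time_s: 9.05
ee_pos: [0.4708, -0.0037, 0.1888]
eef_rot: [3.141, 0.0, 1.917]
force: [-0.0, 0.3, -2.6]
grip_width: 0.0197
grip_force: 40.0
```

>>> carry_out(commands=[[1,[0,0,14],[0,0,0]],[1,[0,0,14],[0,0,0]],[1,[0,0,10],[0,0,0]],[1,[0,0,0],[0,0,0]],[1,[0,0,0],[0,0,0]]])

```text
time_s: 9.68
ee_pos: [0.4714, -0.0025, 0.1507]
eef_rot: [3.141, 0.0, 1.918]
force: [0.5, -0.7, -2.5]
grip_width: 0.02
grip_force: 40.0
```

```bash
python3 - <<'E'
from h import *
o=obs()
ims={}
for c in ['scene','top','wrist']:
    d=ctrl.camera(c);ims[c]=d
    for t in ['large_key_grip','large_key_tip','bore_mouth','holder']:
        print(c,t,[(np.round(x['at'],4),round(x['score'],2)) for x in ctrl.place_of(t,c)[:1]])
print('bore by top px',ray(ims['top'],(255.3,242.3),.056))
cv2.imwrite('pics/w3.png',ims['wrist']['img'])
s=ims['scene']['img'][160:270,190:320];cv2.imwrite('pics/s3.png',cv2.resize(s,None,fx=5,fy=5,interpolation=cv2.INTER_CUBIC))
E
```

```text
t 9.68 pos [ 0.4714 -0.0025  0.1507] rot [3.1413e+00 1.0000e-04 1.9182e+00] q [-0.083  0.181  1.803  0.     1.157 -0.43 ] F [ 0.52 -0.73 -2.52] w 0.02 39.99921977519989
scene large_key_grip []
scene large_key_tip [(array([ 0.4694, -0.0056,  0.0808]), 0.69)]
scene bore_mouth [(array([ 0.4742, -0.0019,  0.0553]), 0.78)]
scene holder [(array([ 0.4752, -0.0028, -0.0012]), 0.67)]
top large_key_grip [(array([0.7574, 0.0477, 0.0027]), 0.44)]
top large_key_tip []
top bore_mouth []
top holder []
wrist large_key_grip [(array([ 0.4702, -0.002 ,  0.1612]), 0.71)]
wrist large_key_tip []
wrist bore_mouth []
wrist holder []
bore by top px [ 0.4690752  -0.00593137  0.056     ]
```

View pics/w3.png

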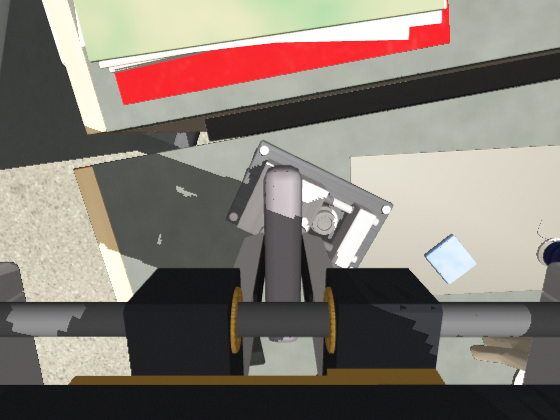

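View pics/s3.png

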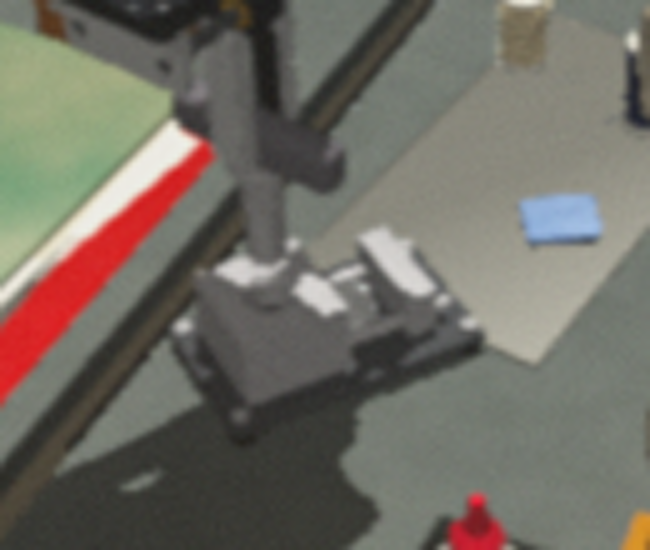

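The wrist view shows the handle hiding the bore. The scene crop shows the tip close over the mouth at about (265,275). I'll back off along the tool's -x for an unobstructed look at the bore.

>>> carry_out(commands=[[1,[-25,0,-10],[0,0,0]],[1,[-35,0,-10],[0,0,0]],[1,[-30,0,0],[0,0,0]],[1,[0,0,0],[0,0,0]],[1,[0,0,0],[0,0,0]]])

```text
time_s: 11.05
ee_pos: [0.5015, -0.0869, 0.1703]
eef_rot: [-3.141, -0.0, 1.918]
force: [0.2, -0.7, -2.0]
grip_width: 0.0197
grip_force: 40.0
```

```bash
python3 - <<'E'
from h import *
o=obs()
d=ctrl.camera('wrist')
for t in ['large_key_grip','bore_mouth','holder']:
    print(t,[(np.round(x['at'],4),round(x['score'],2)) for x in ctrl.place_of(t,'wrist')[:2]])
K=d['camera_matrix'];pr=lambda p:cv2.projectPoints(np.array([p],float),d['rvec'],d['tvec'],K,None)[0].ravel()
u=pr([.4715,-.0025,.056]);print('expected px',u)
x0,y0=int(u[0])-60,max(int(u[1])-60,0)
im=d['img'][y0:y0+120,x0:x0+120];print('crop0',x0,y0)
cv2.imwrite('pics/w4.png',cv2.resize(im,None,fx=5,fy=5,interpolation=cv2.INTER_CUBIC));np.save('w4.npy',d['img'])
t=ctrl.camera('top')
for n in ['bore_mouth','holder','large_key_tip']: print('top',n,[(np.round(x['at'],4),round(x['score'],2)) for x in ctrl.place_of(n,'top')[:1]])
ctrl.camera('scene')
for n in ['bore_mouth','large_key_tip']: print('scene',n,[(np.round(x['at'],4),round(x['score'],2)) for x in ctrl.place_of(n,'scene')[:1]])
E
```

```text
t 11.05 pos [ 0.5015 -0.0869  0.1703] rot [-3.1412e+00 -4.0000e-04  1.9177e+00] q [-0.244  0.242  1.68   0.     1.221 -0.591] F [ 0.21 -0.69 -2.  ] w 0.0197 39.99921977519989
large_key_grip [(array([ 0.5004, -0.0868,  0.1824]), 0.83), (array([ 0.4671, -0.0037, -0.0019]), 0.33)]
bore_mouth [(array([ 0.4705, -0.0053,  0.058 ]), 0.84)]
holder [(array([ 0.4649, -0.0032, -0.004 ]), 0.92)]
expected px [284.6744663 104.9548508]
crop0 224 44
top bore_mouth [(array([0.7423, 0.1243, 0.008 ]), 0.64)]
top holder [(array([ 0.469 , -0.0022, -0.0006]), 0.83)]
top large_key_tip []
scene bore_mouth [(array([ 0.4734, -0.0014,  0.0551]), 0.79)]
scene large_key_tip [(array([ 0.5004, -0.0888,  0.0997]), 0.63)]
```

View pics/w4.png

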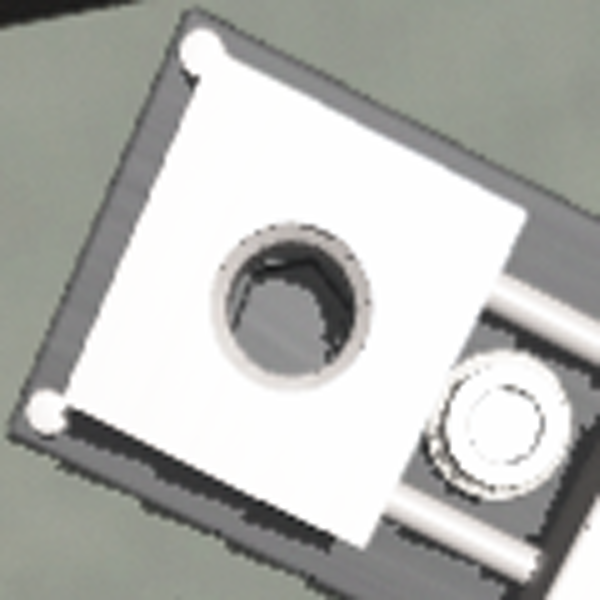

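The bore's chamfer ring is centred at about (292,307) in the crop, i.e. px (282.4,105.4), which puts the bore near (0.4702,-0.0035).

>>> carry_out(commands=[[1,[25,0,0],[0,0,0]],[1,[35,-1,0],[0,0,0]],[1,[29,0,0],[0,0,0]],[1,[0,0,15],[0,0,0]],[1,[0,0,15],[0,0,0]],[1,[0,0,6],[0,0,0]],[1,[0,0,4],[0,0,0]],[1,[0,0,0],[0,0,0]],[1,[0,0,0],[0,0,0]]])

```text
time_s: 12.72
ee_pos: [0.4708, -0.0041, 0.1308]
eef_rot: [3.141, 0.0, 1.918]
force: [-0.7, 0.7, -2.0]
grip_width: 0.02
grip_force: 40.0
```

>>> carry_out(commands=[[1,[0,0,2],[0,0,0]],[1,[0,0,2],[0,0,0]],[1,[0,0,2],[0,0,0]],[1,[0,0,1],[0,0,0]],[1,[0,0,1],[0,0,0]],[1,[0,0,0],[0,0,0]]])

```text
time_s: 13.48
ee_pos: [0.4706, -0.0039, 0.1224]
eef_rot: [3.142, -0.0, 1.918]
force: [0.4, 1.0, -2.1]
grip_width: 0.0193
grip_force: 40.0
```

>>> carry_out(commands=[[1,[0,0,1],[0,0,0]],[1,[0,0,1],[0,0,0]],[1,[0,0,0],[0,0,0]]])

```text
time_s: 13.85
ee_pos: [0.4705, -0.0039, 0.1204]
eef_rot: [-3.142, -0.0, 1.918]
force: [1.0, 1.2, -1.5]
grip_width: 0.0197
grip_force: 40.0
```

>>> carry_out(commands=[[1,[0,0,1],[0,0,0]],[1,[0,0,0.5],[0,0,0]],[1,[0,0,0],[0,0,0]]])

```text
time_s: 14.22
ee_pos: [0.4705, -0.004, 0.1189]
eef_rot: [-3.142, -0.0, 1.918]
force: [-0.1, 1.4, -2.9]
grip_width: 0.0194
grip_force: 40.0
```

>>> carry_out(commands=[[1,[0,0,1.5],[0,0,0]],[1,[0,0,1.5],[0,0,0]],[1,[0,0,1],[0,0,0]],[1,[0,0,0],[0,0,0]]])

```text
time_s: 14.72
ee_pos: [0.4705, -0.004, 0.1148]
eef_rot: [-3.141, -0.0, 1.918]
force: [0.9, 1.5, -2.8]
grip_width: 0.02
grip_force: 40.0
```

>>> carry_out(commands=[[1,[0,0,1.5],[0,0,0]],[1,[0,0,1.5],[0,0,0]],[1,[0,0,1.5],[0,0,0]],[1,[0,0,0],[0,0,0]]])

```text
time_s: 15.22
ee_pos: [0.4705, -0.004, 0.1103]
eef_rot: [-3.142, -0.0, 1.918]
force: [0.4, 2.0, -3.2]
grip_width: 0.0203
grip_force: 40.0
```

>>> carry_out(commands=[[1,[0.4,0.1,1.5],[0,0,0]],[1,[0,0,1],[0,0,0]],[1,[0,0,0.5],[0,0,0]],[1,[0,0,0],[0,0,0]]])

```text
time_s: 15.72
ee_pos: [0.4705, -0.0036, 0.1074]
eef_rot: [-3.141, 0.0, 1.918]
force: [-0.1, 0.9, -2.4]
grip_width: 0.0195
grip_force: 40.0
```

>>> carry_out(commands=[[1,[0,0,1],[0,0,0]],[1,[0,0,0.5],[0,0,0]],[1,[0,0,0],[0,0,0]]])

```text
time_s: 16.1
ee_pos: [0.4705, -0.0036, 0.1059]
eef_rot: [-3.141, -0.0, 1.918]
force: [-0.1, 0.2, -2.8]
grip_width: 0.02
grip_force: 40.0
```

>>> carry_out(commands=[[1,[0,0,0.5],[0,0,0]],[1,[0,0,0.5],[0,0,0]],[1,[0,0,0],[0,0,0]]])

```text
time_s: 16.48
ee_pos: [0.4705, -0.0036, 0.1049]
eef_rot: [-3.142, 0.0, 1.918]
force: [-0.3, 0.7, -2.2]
grip_width: 0.0195
grip_force: 40.0
```

>>> carry_out(commands=[[1,[0,0,0.5],[0,0,0]],[1,[0,0,0.3],[0,0,0]],[1,[0,0,0],[0,0,0]]])

```text
time_s: 16.85
ee_pos: [0.4706, -0.0036, 0.1043]
eef_rot: [3.141, 0.0, 1.918]
force: [-0.4, 0.2, 0.0]
grip_width: 0.0194
grip_force: 40.0
```

>>> carry_out(commands=[[1,[0,0,0.5],[0,0,0]],[1,[0,0,0],[0,0,0]]])

```text
time_s: 17.1
ee_pos: [0.4707, -0.0036, 0.1039]
eef_rot: [3.141, 0.0, 1.918]
force: [-1.2, -0.9, 4.6]
grip_width: 0.0195
grip_force: 40.0
```

>>> carry_out(commands=[[1,[0,0,0.5],[0,0,0]],[1,[0,0,0],[0,0,0]]])

```text
time_s: 17.35
ee_pos: [0.4707, -0.0036, 0.1036]
eef_rot: [3.141, 0.0, 1.918]
force: [-2.2, 0.5, 7.8]
grip_width: 0.0198
grip_force: 40.0
```

>>> carry_out(commands=[[1,[0,0,0],[0,0,0.04]],[1,[0,0,0],[0,0,0.04]],[1,[0,0,0],[0,0,0.04]],[1,[0,0,0],[0,0,0]]])

```text
time_s: 17.85
ee_pos: [0.471, -0.0035, 0.1038]
eef_rot: [3.14, 0.0, 1.797]
force: [-1.2, 1.4, 8.9]
grip_width: 0.02
grip_force: 40.0
```

>>> carry_out(commands=[[1,[0,0,0],[0,0,0.04]],[1,[0,0,0],[0,0,0.04]],[1,[0,0,0],[0,0,0.04]],[1,[0,0,0],[0,0,0]]])

```text
time_s: 18.35
ee_pos: [0.4711, -0.0035, 0.1039]
eef_rot: [3.14, 0.0, 1.677]
force: [0.0, 0.9, 7.5]
grip_width: 0.02
grip_force: 40.0
```

>>> carry_out(commands=[[1,[0,0,0],[0,0,0.04]],[1,[0,0,0],[0,0,0.04]],[1,[0,0,0],[0,0,0.04]],[1,[0,0,0],[0,0,0]]])

```text
time_s: 18.85
ee_pos: [0.4711, -0.0034, 0.1039]
eef_rot: [3.14, -0.0, 1.557]
force: [-1.1, 2.4, 8.8]
grip_width: 0.0197
grip_force: 40.0
```

>>> carry_out(commands=[[1,[0,0,0],[0,0,0.04]],[1,[0,0,0],[0,0,0.04]],[1,[0,0,0],[0,0,0.04]],[1,[0,0,0],[0,0,0]]])

```text
time_s: 19.35
ee_pos: [0.4711, -0.0034, 0.1038]
eef_rot: [3.14, -0.0, 1.437]
force: [-0.2, 1.9, 7.9]
grip_width: 0.0196
grip_force: 40.0
```

>>> carry_out(commands=[[1,[0,0,0],[0,0,0.04]],[1,[0,0,0],[0,0,0.04]],[1,[0,0,0],[0,0,0.04]],[1,[0,0,0],[0,0,0]]])

```text
time_s: 19.85
ee_pos: [0.4711, -0.0035, 0.1038]
eef_rot: [3.14, -0.001, 1.317]
force: [-0.5, 1.1, 7.7]
grip_width: 0.0197
grip_force: 40.0
```

>>> carry_out(commands=[[1,[0,0,0],[0,0,0.04]],[1,[0,0,0],[0,0,0.04]],[1,[0,0,0],[0,0,0.04]],[1,[0,0,0],[0,0,0]]])

```text
time_s: 20.35
ee_pos: [0.4712, -0.0035, 0.1038]
eef_rot: [3.14, -0.001, 1.197]
force: [0.6, 0.9, 7.2]
grip_width: 0.0197
grip_force: 40.0
```

>>> carry_out(commands=[[1,[0,0,0],[0,0,0.04]],[1,[0,0,0],[0,0,0.04]],[1,[0,0,0],[0,0,0.04]],[1,[0,0,0],[0,0,0]]])

```text
time_s: 20.85
ee_pos: [0.4711, -0.0034, 0.1037]
eef_rot: [3.14, -0.001, 1.077]
force: [0.3, 2.3, 6.0]
grip_width: 0.0195
grip_force: 40.0
```

>>> carry_out(commands=[[1,[0,0,0],[0,0,0.04]],[1,[0,0,0],[0,0,0.04]],[1,[0,0,0],[0,0,0.04]],[1,[0,0,0],[0,0,0]]])

```text
time_s: 21.35
ee_pos: [0.4705, -0.0034, 0.1029]
eef_rot: [-3.141, -0.0, 0.958]
force: [1.5, 2.6, -2.6]
grip_width: 0.0199
grip_force: 40.0
```

>>> carry_out(commands=[[1,[0,0,0],[0,0,0.04]],[1,[0,0,0],[0,0,0.04]],[1,[0,0,0],[0,0,0.04]],[1,[0,0,0],[0,0,0]]])

```text
time_s: 21.85
ee_pos: [0.4704, -0.0034, 0.103]
eef_rot: [-3.141, -0.0, 0.839]
force: [1.1, 3.6, -1.6]
grip_width: 0.0196
grip_force: 40.0
```

It dropped in at about yaw 0.97, so now I'll lower it.

>>> carry_out(commands=[[1,[0.2,-0.2,1],[0,0,0]],[1,[0,0,1],[0,0,0]],[1,[0,0,0],[0,0,0]]])

```text
time_s: 22.22
ee_pos: [0.4708, -0.0032, 0.1019]
eef_rot: [3.141, -0.001, 0.839]
force: [-2.9, 2.6, 9.5]
grip_width: 0.0195
grip_force: 40.0
```

>>> carry_out(commands=[[1,[0,0,1],[0,0,0]],[1,[0,0,1],[0,0,0]],[1,[0,0,1],[0,0,0]],[1,[0,0,0],[0,0,0]]])

```text
time_s: 22.72
ee_pos: [0.471, -0.0032, 0.0998]
eef_rot: [3.14, -0.001, 0.839]
force: [-5.0, 3.5, 20.2]
grip_width: 0.0196
grip_force: 40.1
```

>>> carry_out(commands=[[1,[0,0,0],[0,0,-0.03]],[1,[0,0,0],[0,0,-0.03]],[1,[0,0,0],[0,0,0]]])

```text
time_s: 23.1
ee_pos: [0.4708, -0.0032, 0.0992]
eef_rot: [3.141, -0.001, 0.899]
force: [-2.9, 2.4, 12.2]
grip_width: 0.0199
grip_force: 40.0
```

```bash
python3 - <<'E'
from h import *
o=obs();print(o['moment'])
d=ctrl.camera('wrist')
print([(np.round(x['at'],4),round(x['score'],2)) for x in ctrl.place_of('large_key_grip','wrist')[:1]])
d=ctrl.camera('scene')
print([(np.round(x['at'],4),round(x['score'],2)) for x in ctrl.place_of('large_key_grip','scene')[:1]])
E
```

```text
t 23.1 pos [ 0.4708 -0.0032  0.0992] rot [ 3.1408e+00 -8.0000e-04  8.9930e-01] q [-0.085  0.249  1.855  0.     1.037  0.587] F [-2.89  2.45 12.22] w 0.0199 40.02142131328583
[0.77126131 1.06689366 0.06618882]
[(array([ 0.4712, -0.0011,  0.1062]), 0.66)]
[(array([ 0.4727, -0.0031,  0.1055]), 0.78)]
```

>>> carry_out(commands=[[1,[0,0,0],[0,0,-0.03]],[1,[0,0,1],[0,0,0]],[1,[0,0,1],[0,0,0]],[1,[0,0,0],[0,0,0]]])

```text
time_s: 23.8
ee_pos: [0.4707, -0.0032, 0.0968]
eef_rot: [3.141, -0.0, 0.929]
force: [-1.8, 3.7, 7.1]
grip_width: 0.0199
grip_force: 40.0
```

>>> carry_out(commands=[[1,[0,0,1],[0,0,0]],[1,[0,0,1],[0,0,0]],[1,[0,0,0],[0,0,0]]])

```text
time_s: 24.18
ee_pos: [0.4707, -0.0032, 0.095]
eef_rot: [3.141, -0.001, 0.929]
force: [-2.7, 3.8, 11.3]
grip_width: 0.0197
grip_force: 40.0
```

>>> carry_out(commands=[[1,[0.1,-0.5,0],[0,0,-0.01]],[1,[0,0,1],[0,0,0]],[1,[0,0,1],[0,0,0]],[1,[0,0,1],[0,0,0]],[1,[0,0,0],[0,0,0]]])

```text
time_s: 24.8
ee_pos: [0.4706, -0.003, 0.092]
eef_rot: [3.14, -0.001, 0.939]
force: [-1.6, 1.4, 7.9]
grip_width: 0.0199
grip_force: 40.0
```

>>> carry_out(commands=[[1,[0,0,1],[0,0,0]],[1,[0,0,1],[0,0,0]],[1,[0,0,0],[0,0,0]]])

```text
time_s: 25.18
ee_pos: [0.4707, -0.003, 0.0903]
eef_rot: [3.14, -0.001, 0.939]
force: [-2.7, 1.7, 13.4]
grip_width: 0.0198
grip_force: 40.0
```

>>> carry_out(commands=[[1,[0,0,-0.8],[0,0,0.05]],[1,[0,0,0],[0,0,0.1]],[1,[0,0,0],[0,0,0.1]],[1,[0,0,0],[0,0,0.1]],[1,[0,0,0],[0,0,0.1]],[1,[0,0,0],[0,0,0.1]],[1,[0,0,0],[0,0,0.1]],[1,[0,0,0],[0,0,0]]])

```text
time_s: 26.18
ee_pos: [0.4706, -0.0031, 0.0904]
eef_rot: [3.141, -0.001, 0.289]
force: [1.2, 0.8, 4.2]
grip_width: 0.0196
grip_force: 40.0
```

```bash
python3 -c "
from h import *
print(obs()['moment'],ctrl.get_obs()['tau'])"
```

```text
t 26.18 pos [ 0.4706 -0.0031  0.0904] rot [ 3.1409e+00 -1.0000e-03  2.8920e-01] q [-0.084  0.261  1.863 -0.     1.016  1.197] F [1.23 0.76 4.17] w 0.0196 40.00172674655914
[ 0.12387781 -0.07962009  0.03319606] [ -0.32784585 -43.41923833 -27.96572328  -0.17489978   0.18611157
   1.1010896 ]
```

>>> carry_out(commands=[[1,[0,0,0],[0,0,0.06]],[1,[0,0,0],[0,0,0.06]],[1,[0,0,0],[0,0,0.06]],[1,[0,0,0],[0,0,0]],[1,[0,0,0],[0,0,0]]])

```text
time_s: 26.8
ee_pos: [0.4705, -0.0031, 0.0903]
eef_rot: [3.141, -0.001, 0.112]
force: [-0.0, -0.7, 6.0]
grip_width: 0.0195
grip_force: 40.0
```

```bash
python3 -c "
from h import *
print(obs()['moment'],ctrl.get_obs()['tau'][5])"
```

```text
t 26.8 pos [ 0.4705 -0.0031  0.0903] rot [ 3.1411e+00 -1.1000e-03  1.1160e-01] q [-0.084  0.261  1.863 -0.     1.016  1.375] F [-0.03 -0.66  5.98] w 0.0195 40.00309646129608
[ 0.02976932 -0.14815911  0.07127844] 0.07094741798937321
```

>>> carry_out(commands=[[1,[0,0,0],[0,0,0.05]],[1,[0,0,0],[0,0,0.05]],[1,[0,0,0],[0,0,0]],[1,[0,0,0],[0,0,0]]])

```text
time_s: 27.3
ee_pos: [0.4705, -0.0031, 0.0903]
eef_rot: [3.141, -0.001, 0.012]
force: [0.9, 0.1, 5.1]
grip_width: 0.0199
grip_force: 40.0
```

```bash
python3 -c "
from h import *
print(obs()['moment'],ctrl.get_obs()['tau'][5])"
```

```text
t 27.3 pos [ 0.4705 -0.0031  0.0903] rot [ 3.1411e+00 -1.1000e-03  1.1800e-02] q [-0.084  0.261  1.863 -0.     1.016  1.475] F [0.9  0.12 5.06] w 0.0199 40.01881241798401
[ 0.02945592 -0.10985957  0.14932557] 0.20030147396028042
```

>>> carry_out(commands=[[1,[0,0,0],[0,0,0.05]],[1,[0,0,0],[0,0,0.05]],[1,[0,0,0],[0,0,0]],[1,[0,0,0],[0,0,0]]])

```text
time_s: 27.8
ee_pos: [0.4705, -0.0031, 0.0903]
eef_rot: [3.141, -0.001, -0.087]
force: [1.4, -0.4, 5.6]
grip_width: 0.0194
grip_force: 40.6
```

```bash
python3 -c "
from h import *
print(obs()['moment'],ctrl.get_obs()['tau'][5])"
```

```text
t 27.8 pos [ 0.4705 -0.0031  0.0903] rot [ 3.141e+00 -1.100e-03 -8.730e-02] q [-8.400e-02  2.610e-01  1.863e+00 -1.000e-03  1.016e+00  1.574e+00] F [ 1.43 -0.38  5.62] w 0.0194 40.584320425987244
[ 0.0427312  -0.1148505   0.77595873] 0.8202151022851467
```

>>> carry_out(commands=[[1,[0,0,0],[0,0,0.05]],[1,[0,0,0],[0,0,0]],[1,[0,0,0],[0,0,0]]])

```text
time_s: 28.18
ee_pos: [0.4705, -0.0031, 0.0903]
eef_rot: [3.141, -0.001, -0.137]
force: [1.1, -0.1, 4.9]
grip_width: 0.0202
grip_force: 41.3
```

```bash
python3 -c "
from h import *
print(obs()['moment'],ctrl.get_obs()['tau'][5])"
```

```text
t 28.18 pos [ 0.4705 -0.0031  0.0903] rot [ 3.141e+00 -1.100e-03 -1.369e-01] q [-8.400e-02  2.610e-01  1.863e+00 -1.000e-03  1.016e+00  1.624e+00] F [ 1.1  -0.12  4.93] w 0.0202 41.258001923561096
[ 0.03846366 -0.08191018  1.00746001] 1.0393143072724342
```

Moment climbing to about 1 N m shows the screw is on its stop. I'll relax the twist, open and withdraw.

>>> carry_out(commands=[[1,[0,0,0],[0,0,-0.04]],[1,[0,0,0],[0,0,-0.03]],[0.9,[0,0,0],[0,0,0]],[0.6,[0,0,0],[0,0,0]],[0.4,[0,0,0],[0,0,0]],[0.4,[0,0,0],[0,0,0]],[0.4,[0,0,0],[0,0,0]],[0.4,[0,0,0],[0,0,0]]], squeeze=10)

```text
time_s: 29.18
ee_pos: [0.4701, -0.0029, 0.0899]
eef_rot: [3.142, 0.0, -0.072]
force: [-0.2, -0.1, -0.5]
grip_width: 0.0562
grip_force: 0.0
```

>>> carry_out(commands=[[0.4,[0,0,-10],[0,0,0]],[0.4,[0,0,-20],[0,0,0]],[0.4,[0,0,-25],[0,0,0]],[0.4,[0,0,-25],[0,0,0]],[0.4,[0,0,-20],[0,0,0]],[0.4,[0,0,-10],[0,0,0]],[0.4,[0,0,0],[0,0,0]],[0.4,[0,0,0],[0,0,0]]])

```text
time_s: 30.18
ee_pos: [0.4698, -0.0029, 0.1992]
eef_rot: [-3.142, 0.001, -0.072]
force: [-0.3, 0.6, -0.0]
grip_width: 0.0571
grip_force: 0.0
```

```bash
python3 - <<'E'
from h import *
obs()
d=ctrl.camera('wrist')
for c in ['wrist','scene']:
    if c=='scene': s=ctrl.camera(c)
    for n in ['large_key_grip','holder']: print(c,n,[(np.round(x['at'],4),round(x['score'],2)) for x in ctrl.place_of(n,c)[:1]])
cv2.imwrite('pics/w5.png',d['img'])
E
```

```text
t 30.18 pos [ 0.4698 -0.0029  0.1992] rot [-3.1416e+00  1.2000e-03 -7.2200e-02] q [-0.084  0.127  1.746 -0.     1.27   1.559] F [-0.25  0.57 -0.02] w 0.0571 0.0
wrist large_key_grip [(array([ 0.4723, -0.0038,  0.096 ]), 0.79)]
wrist holder [(array([ 0.467 ,  0.0011, -0.0007]), 0.71)]
scene large_key_grip [(array([ 0.4736, -0.0032,  0.0953]), 0.77)]
scene holder [(array([ 4.76e-01, -1.40e-03, -4.00e-04]), 0.71)]
```

View pics/w5.png

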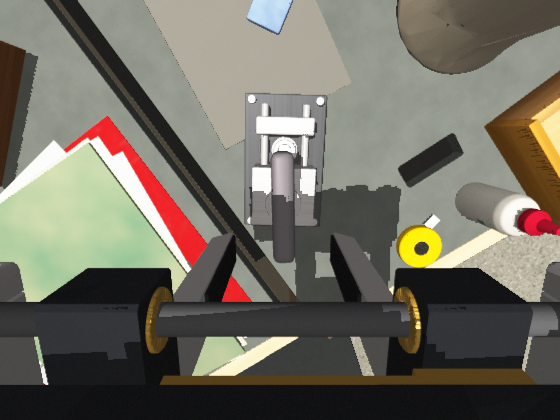

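The picture shows the key upright in the block (handle from (284,155) to (285,258)), the jaw at (285,126) up against the die at (285,145), and the gripper clear. Handing in.

```bash
python3 -c "
from station import ctrl
print(ctrl.hand_in())"
```

```text
the job is handed in; nothing more can be done
None
```

I moved the larger key from the stand to the die holder, dropped it into the socket and turned the screw clockwise until the twisting moment rose to about 1 N m. The key stands released in the screw, and the job is handed in; the hand-in gave no verdict.

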